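# Seal a takeaway tub in the lid sealer

### The arm

A 7-joint arm with a two-finger parallel gripper is mounted at the origin on the work surface. World frame = base frame: x ahead of the robot, y to its left, z up, the work surface at z = 0. Lengths are in m, angles in rad, forces in N, time in s.
With the tool pointing down it reaches from about 0.35 to 0.775 m from the base axis. Payload 3.1 kg.
Tool frame: the origin (TCP) lies between the finger pads; the fingertips stand 14 mm ahead of it and the grasp point (between the pads) lies 5 mm behind it; z points along the fingers, y is the line along which they close (so a half turn about z gives the same grasp; the last joint's range is limited). The gripper opens to 85 mm and grips with 20 to 120 N. Pads are 22 mm wide; open, the fingers measure 114 mm over their backs; the gripper's body (76 mm by 85 mm) begins 54 mm behind the grasp point. The pads swing forward as they close: fully open they stand 13 mm farther back than shut.
Start: joints at [1.067, 0.311, 0.014, 1.512, -0.004, 1.319, -0.027], TCP at [0.245, -0.492, 0.245] pointing down, gripper open.
Joint ranges: [-2.7, 2.7], [-0.3, 1.91], [-1.27, 1.3], [0.12, 2.57], [-1.44, 4.58], [0.2, 2.03], [-3.05, 3.05]. Speed limits (rad/s): [2.79, 2.79, 3.14, 3.14, 3.14, 3.14, 3.14].

### API

Orientations are given as a unit quaternion [w, x, y, z].
In Python, from rig import arm gives the robot as it stands.
- The arm moves only by the shell command python3 -m jog 'ROWS' [OPENING]. ROWS is JSON, a list of rows, each an object of numbers: "dx", "dy", "dz": the shift along the world's x, y, z in units of 200 mm (1.0 is 200 mm); "roll": the turn about the world's z in units of pi rad (1.0 is pi rad). A call has 1 to 20 rows; each row is the pose to reach, as a shift and turn from the pose commanded when the call began, turning the shorter way round; what a row does not reach only later rows make up. A row lasts 1/10 s, in which the tool goes at most 50 mm and 8.59 degrees, less where a joint would pass 70% of its speed; a pose out of reach is approached as far as the arm can. A call with a number of a shift or a turn outside -1 to 1 is refused whole. A call with a gripper value outside its range is refused whole. OPENING is the opening, from -1 (shut) to 1 (fully open), set as the call begins (- or left out, the last holds). The fingers move at their own pace and stop on an object; the grip force is fixed at half the most. Time passes only in rows, so rows that repeat a pose let the fingers close. It gives the time, the measured TCP pose, the force, the opening and the grip force at its end, in the units of the state.
- arm.observe(): the state, without advancing time (a new reading comes with each control period).
- arm.snapshot(name): name is "scene" or "top"; returns the picture (480x640x3 uint8, blue, green, red); there is no depth.
- arm.camera_model(name): a dict with "fovy" (degrees; the focal length in pixels is half the picture's height over the tangent of half this angle, whatever the lens; pixels are square), "cx", "cy" (the principal point, pixels), "R" (3x3) and "t" (3): a world point X has camera coordinates R X + t. Camera axes: x right, y down, z forward; pixel columns grow to the right and rows downward; lengths in m; the calibration is good to about 2 mm. A picture is of the moment at which its call begins. camera_model takes no time and is no camera call.
- arm.sign_off(): hands the job in; it is judged then, once.
The state is a dict: "clock": time; "joint_pos": joint angles; "qvel": joint speeds; "tau": joint torques, N m; "ee_pos": TCP position; "tcp_rot": TCP orientation; "force": force on the tool from outside, world axes, zero at the start; "moment": the same for the moment, N m; "opening": finger opening in m; "gripper_force": force on a finger pad.
Only numpy, scipy, OpenCV 4.12 (cv2) and the standard library are available. Lean on these libraries where they do the work, as an engineer would, in place of code of your own. Each camera call takes 0.05 s, during which the arm holds its last target. There are 200 camera calls.

### The job

At the packing counter, pull out the lid sealer's drawer, set the oblong lidded tub in it the right way up, and push the drawer fully home. Then twist the big handle on top of the sealer clockwise all the way to its stop and release it so that it springs back. Keep the tub upright all the time and leave the other things on the counter where they are.

Things in the scene. Friction and masses are not known exactly. Their poses are not given: they have to be found in the camera images.
- sealer: The lid sealer, a fixed steel box 240 deep (its x) by 200 wide (its y) by 125 high. Origin: centre of its underside. Its front, with the drawer, faces its own -x; z up. The roof spans x from -105 to +120 mm; a grey disc (radius 40, 8 high) on the roof at x = +10, y = 0 carries the turning handle.
- drawer (a joint): How far the drawer is pulled out along the sealer's -x: 0 = fully home, 0.165 m = fully out (stop). It slides with light friction (a few newtons) and stays where it is left. At the start it may stand a little open.
- drawer_handle (a point): Middle of the drawer's handle: a level dark steel bar, 12 thick and 100 long along the sealer's y, 83 mm above the table, 45 mm in front of the drawer's front face (39 mm clear gap behind it; posts 42 mm each side of the middle). Axes as the sealer's. The front panel is 15 thick, 196 wide, its top 110 mm above the table.
- drawer_floor (a point): Centre of the drawer's inner floor, 20 mm above the table, moving with it; axes as the sealer's. The open tray is 193 (x) by 162 (y) inside, walls 6 thick, rising 34 above the floor. Shut, this point is 2.5 mm to the front (-x) of the sealer's origin, and the roof leaves 93 mm above the floor; fully out, the part from x = -96 to +62 mm of this frame is open from above.
- knob (a joint): Turn of the handle on top of the sealer: 0 = at rest, 1.1 rad = at its stop; positive is clockwise seen from above. A spring drives it back to 0 when it is let go (0.1 N m at rest, 0.4 N m at the stop).
- knob_top (a point): Point on the handle's vertical turning axis, level with its top, 175 mm above the table; x runs along the handle's bar and turns with it (along the sealer's x at rest). A black plastic bar 130 long (65 each side of the axis), 18 wide, 32 high, on a low hub of radius 30; the bar's underside is 10 mm above the grey disc, 18 mm above the roof.
- tub: The oblong takeaway tub to be sealed: black with a flat white lid (grey panel on top), a closed box 114 long (its x) by 60 wide (its y) by 58 high, 0.18 to 0.35 kg. Origin: centre of its underside, z up.
- round_tub: Bystander: a round black tub with a white lid, radius 50, height 56. Origin: centre of its underside.
- flask: Bystander: red flask, radius 33, height 130. Origin: centre of its underside.
Not all that is in view belongs to the job. What is shaped like the tub but yellow is not meant.

How it is judged:
On the way, in this order (a step that is already met when the one before it is completed fails the run):
1. the drawer is pulled out by more than 110 mm (value of joint drawer above 0.11 m), for 0.1 s.
2. the tub stands upright on the drawer's floor, let go, with the drawer still out by more than 100 mm (x of tub in the frame of drawer_floor between -0.095 and 0.095 m and y of tub in the frame of drawer_floor between -0.08 and 0.08 m and z of tub in the frame of drawer_floor between -0.008 and 0.008 m and angle between tub's own z axis and vertical below 0.12 rad and value of joint drawer above 0.1 m and contact force between the fingers and tub below 0.05 N), for 0.2 s.
3. the drawer is home within 10 mm with the tub in it (x of tub in the frame of drawer_floor between -0.095 and 0.095 m and y of tub in the frame of drawer_floor between -0.08 and 0.08 m and z of tub in the frame of drawer_floor between -0.008 and 0.008 m and angle between tub's own z axis and vertical below 0.12 rad and value of joint drawer below 0.01 m), for 0.1 s.
4. the handle is turned to its stop (past 1.0 of 1.1 rad) with the drawer home (all of step 3 and value of joint knob above 1 rad), for 0.1 s.
At the end, for the whole second after the job is handed in: The tub stands upright (within 0.12 rad) and still on the floor inside the drawer, the drawer is home within 10 mm, and the handle has sprung back to within 0.08 rad of rest (all of step 3 and value of joint knob below 0.08 rad and linear speed of tub below 0.02 m/s); the robot touches nothing.
It fails at once if the tub is tipped by more than 0.6 rad (angle between tub's own z axis and vertical above 0.6 rad).
It fails at once if a bystander (round tub or flask) is moved by more than 30 mm (distance of any of round_tub, flask from where it was at the start of the episode above 0.03 m).
It also fails if it takes over 72 s, if anything falls off the work surface, if the arm or the gripper's body presses on something with over 40 N, if the wrist force passes 120 N, or if a joint passes its speed limit or range.

## Working session

There is one attempt and no reset: what is moved stays moved. The work goes in short steps, Python scripts to look and compute and a shell command to move; the robot and the scene stay as the last step left them, time stands still between calls to the robot, and variables do not carry over. Pictures are saved under pics/ and viewed, at most 10 in all, crops included, and the job is handed in when it is done.

```bash
mkdir -p pics; ls; python3 - <<'E'
from rig import arm
import cv2
for n in("scene","top"):
    cv2.imwrite(f"pics/{n}0.png",arm.snapshot(n)); print(n,arm.camera_model(n))
print(arm.observe())
E
```

```text
pics
scene {'fovy': 54.962006651329844, 'cx': 319.8762306192063, 'cy': 231.5271163751273, 'R': array([[-0.73558329,  0.6772992 ,  0.01352814],
       [ 0.55220661,  0.61105445, -0.56716869],
       [-0.39240933, -0.40972948, -0.82349054]]), 't': array([ 0.33271457, -0.30329019,  1.37262092])}
top {'fovy': 43.4396710552963, 'cx': 327.69017520579587, 'cy': 231.98710418384692, 'R': array([[-0.00201047, -0.99997889, -0.00617924],
       [-0.9854655 ,  0.00303085, -0.16984866],
       [ 0.1698638 ,  0.00574795, -0.98545079]]), 't': array([0.09885977, 0.57110528, 1.48924273])}
{'clock': 0.1, 'joint_pos': array([ 1.06732319,  0.31171201,  0.01397836,  1.51291175, -0.0044206 ,
        1.31921239, -0.02721881]), 'qvel': array([ 0.00113566, -0.00020612, -0.00160274, -0.00366574,  0.00163518,
       -0.00049107,  0.00058261]), 'tau': array([ 9.71841837e-04, -3.80855870e+01,  1.46600911e-01, -2.31241626e+01,
        1.22221341e-02,  8.22458009e-03,  3.86209183e-05]), 'ee_pos': array([ 0.24478795, -0.4918131 ,  0.24428716]), 'tcp_rot': array([-1.06863367e-03,  9.73455698e-01,  2.28872848e-01, -2.86230816e-04]), 'force': array([ 0.27038139, -0.73226881, -0.05094235]), 'moment': array([-0.00556414, -0.03372781,  0.01739427]), 'gripper_force': 0.0, 'opening': 0.08535370421646442}
```

View pics/top0.png

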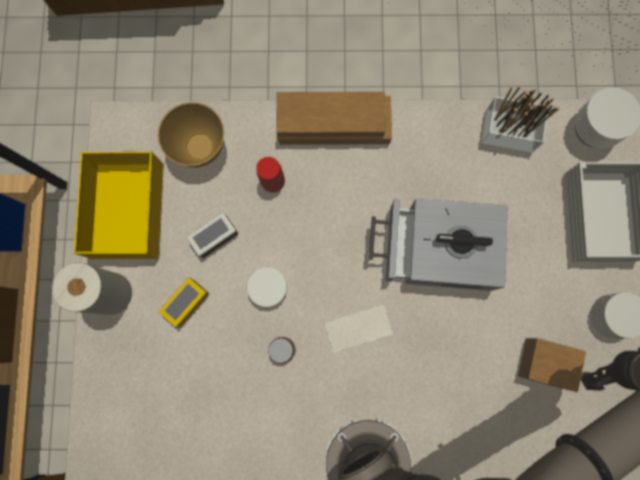

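View pics/scene0.png

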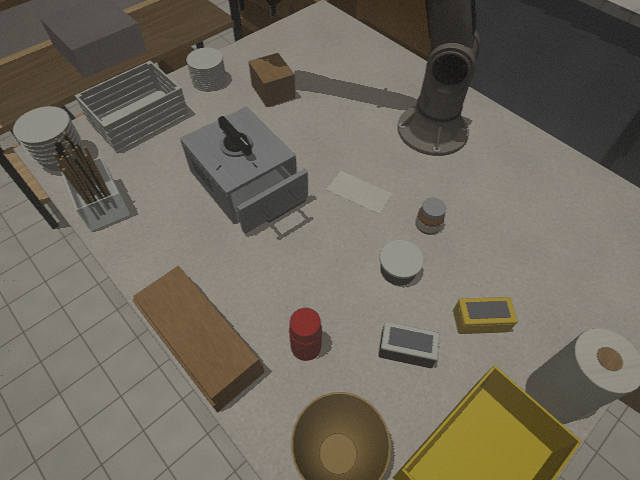

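The top view shows the sealer at about (455,245) with its front facing left (world +y) and the drawer slightly open. The white-lidded tub is at (212,235), the yellow decoy at (183,302), the round tub at (267,288) and the flask at (270,175).

```bash
python3 - <<'E'
import cv2,numpy as np
t=cv2.imread("pics/top0.png")
a=cv2.resize(t[190:300,360:520],None,fx=5,fy=5,interpolation=cv2.INTER_CUBIC)
cv2.imwrite("pics/c1.png",a)
b=cv2.resize(t[205:265,180:245],None,fx=8,fy=8,interpolation=cv2.INTER_CUBIC)
cv2.imwrite("pics/c2.png",b)
E
```

```text
(no output)
```

View pics/c1.png

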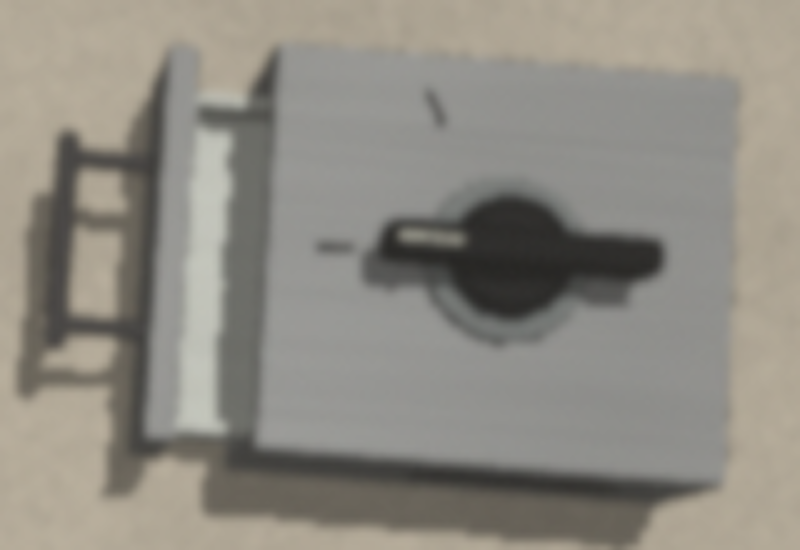

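View pics/c2.png

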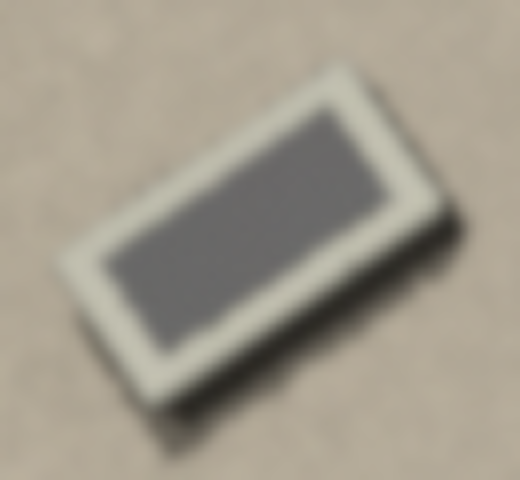

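The crops show the roof corners, knob bar ends, drawer bar ends and lid corners clearly. I'll convert them to positions and check them against the given sizes.

```bash
cat >h.py <<'E'
import numpy as np
from rig import arm
def cam(n):
    c=arm.camera_model(n); return c,240/np.tan(np.radians(c["fovy"])/2)
def unp(n,p,z):
    c,f=cam(n); d=c["R"].T@np.array([(p[0]-c["cx"])/f,(p[1]-c["cy"])/f,1]); o=-c["R"].T@c["t"]
    return (o+d*(z-o[2])/d[2])
def proj(n,X):
    c,f=cam(n); q=c["R"]@X+c["t"]; return np.array([f*q[0]/q[2]+c["cx"],f*q[1]/q[2]+c["cy"]])
def crop(p,s,o): return [(p[0]+.5)/s-.5+o[0],(p[1]+.5)/s-.5+o[1]]
E
python3 - <<'E'
from h import *
np.set_printoptions(precision=4,suppress=True)
def P(l,s,o,z): return np.array([unp("top",crop(p,s,o),z) for p in l])
def rep(n,l):
    print(n,l[:,:2].tolist() if 0 else l[:,:2],"mean",l.mean(0))
    print("  len",np.linalg.norm(np.roll(l,-1,0)-l,axis=1),"ang",[np.arctan2(*(b-a)[1::-1]) for a,b in zip(l,np.roll(l,-1,0))])
rep("roof",P([(279,45),(738,80),(721,487),(255,447)],5,(360,190),.125))
rep("dh",P([(68,133),(55,345)],5,(360,190),.086))
rep("knob",P([(380,240),(663,257)],5,(360,190),.173))
rep("panel",P([(197,47),(172,437)],5,(360,190),.110))
t=P([(340,62),(450,205),(155,405),(62,262)],8,(180,205),.058); rep("tub",t)
print([proj("scene",x) for x in t], proj("scene",np.r_[P([(522,248)],5,(360,190),.173)[0]]))
rep("bys",np.array([unp("top",(267,286),.056),unp("top",(269,167),.130)]))
E
```

```text
roof [[ 0.6405 -0.1178]
 [ 0.6223 -0.3411]
 [ 0.4239 -0.3226]
 [ 0.4436 -0.1011]] mean [ 0.5326 -0.2206  0.125 ]
  len [0.224  0.1992 0.2224 0.1976] ang [np.float64(-1.652404400912812), np.float64(3.048534936205278), np.float64(1.4822361421141452), np.float64(-0.08475515543910031)]
dh [[ 0.6047 -0.0167]
 [ 0.4979 -0.0087]] mean [ 0.5513 -0.0127  0.086 ]
  len [0.1071 0.1071] ang [np.float64(3.0667510756910072), np.float64(-0.0748415778987862)]
knob [[ 0.5359 -0.1556]
 [ 0.5275 -0.2874]] mean [ 0.5317 -0.2215  0.173 ]
  len [0.132 0.132] ang [np.float64(-1.6347720088728697), np.float64(1.5068206447169235)]
panel [[ 0.6431 -0.0794]
 [ 0.4499 -0.0631]] mean [ 0.5465 -0.0712  0.11  ]
  len [0.1939 0.1939] ang [np.float64(3.0571415301647695), np.float64(-0.08445112342502359)]
tub [[0.6217 0.3672]
 [0.5752 0.3309]
 [0.5114 0.4226]
 [0.5572 0.4537]] mean [0.5664 0.3936 0.058 ]
  len [0.059  0.1117 0.0554 0.1079] ang [np.float64(-2.478902676688885), np.float64(2.178869583980878), np.float64(0.5965258369245421), np.float64(-0.9302950025868977)]
[array([381.8207, 346.3297]), array([384.3007, 319.4729]), array([438.0455, 330.7132]), array([435.658, 356.247])] [234.2374 130.638 ]
bys [[0.4334 0.2497]
 [0.7204 0.2413]] mean [0.5769 0.2455 0.093 ]
  len [0.2965 0.2965] ang [np.float64(-0.02926643300196363), np.float64(3.1123262205878297)]
```

Sizes match: the roof comes out at 224x199 and the knob bar at 132. The sealer's yaw is about -1.653, and the drawer is about 36 mm open. I'll go to the drawer handle first, with the gripper half open.

```bash
python3 -m jog '[{"dx":0.75,"dy":0.8,"roll":-0.1},{"dx":0.75,"dy":0.8,"roll":-0.1},{"dx":0.75,"dy":0.8,"roll":-0.1},{"dx":0.75,"dy":0.8,"roll":-0.1},{"dx":0.75,"dy":0.8,"roll":-0.1},{"dx":0.75,"dy":0.8,"roll":-0.1}]' 0.1
python3 -m jog '[{"dx":0.78,"dy":1,"roll":-0.073},{"dx":0.78,"dy":1,"roll":-0.073},{"dx":0.78,"dy":1,"roll":-0.073},{"dx":0.78,"dy":1,"roll":-0.073},{"dx":0.78,"dy":1,"roll":-0.073},{"dx":0.78,"dy":1,"roll":-0.073},{"dx":0.78,"dy":1,"roll":-0.073}]'
python3 -m jog '[{"dy":0.6},{"dy":0.6},{"dy":0.6},{"dy":0.6},{"dy":0.6,"dz":-0.3},{"dy":0.6,"dz":-0.3},{"dy":0.6,"dz":-0.3}]'
python3 -c "
from h import *;import cv2
s=arm.observe();print(s)
a=arm.snapshot('top')[170:290,340:500];b=arm.snapshot('scene')[150:270,200:360]
cv2.imwrite('pics/d.png',cv2.resize(np.hstack([a,b]),None,fx=2.5,fy=2.5,interpolation=2))"
```

```text
{'clock': 0.1, 'joint_pos': array([ 1.06732319,  0.31171201,  0.01397836,  1.51291175, -0.0044206 ,
        1.31921239, -0.02721881]), 'qvel': array([ 0.00113566, -0.00020612, -0.00160274, -0.00366574,  0.00163518,
       -0.00049107,  0.00058261]), 'tau': array([ 9.71841837e-04, -3.80855870e+01,  1.46600911e-01, -2.31241626e+01,
        1.22221341e-02,  8.22458009e-03,  3.86209183e-05]), 'ee_pos': array([ 0.24478795, -0.4918131 ,  0.24428716]), 'tcp_rot': array([-1.06863367e-03,  9.73455698e-01,  2.28872848e-01, -2.86230816e-04]), 'force': array([ 0.27038139, -0.73226881, -0.05094235]), 'moment': array([-0.00556414, -0.03372781,  0.01739427]), 'gripper_force': 0.0, 'opening': 0.08535370421646442}$[0]: bad value
$[0]: bad value
$[0]: bad value
```

View pics/d.png

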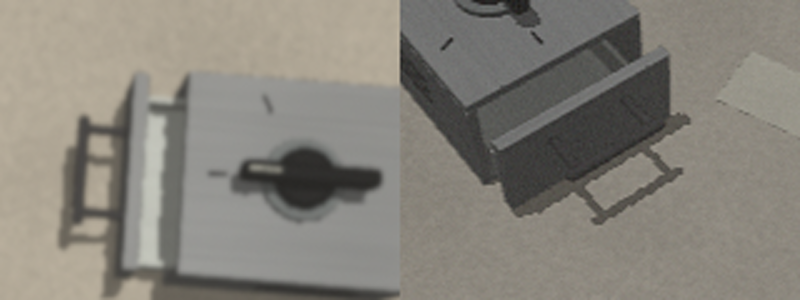

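The calls were refused, so nothing moved. Rows probably need all four keys.

```bash
python3 -m jog '[{"dx":0.75,"dy":0.8,"dz":0,"roll":-0.1},{"dx":0.75,"dy":0.8,"dz":0,"roll":-0.1},{"dx":0.75,"dy":0.8,"dz":0,"roll":-0.1},{"dx":0.75,"dy":0.8,"dz":0,"roll":-0.1},{"dx":0.75,"dy":0.8,"dz":0,"roll":-0.1},{"dx":0.75,"dy":0.8,"dz":0,"roll":-0.1}]' 0.1
```

```text
clock: 0.8
ee_pos: [0.3996, -0.3266, 0.2452]
tcp_rot: [-0.002, 0.997, 0.079, 0.001]
force: [0.4, 0.2, 0.7]
opening: 0.047
gripper_force: 0.0
```

```bash
python3 -m jog '[{"dx":0.78,"dy":1,"dz":0,"roll":-0.073},{"dx":0.78,"dy":1,"dz":0,"roll":-0.073},{"dx":0.78,"dy":1,"dz":0,"roll":-0.073},{"dx":0.78,"dy":1,"dz":0,"roll":-0.073},{"dx":0.78,"dy":1,"dz":0,"roll":-0.073},{"dx":0.78,"dy":1,"dz":0,"roll":-0.073},{"dx":0.78,"dy":1,"dz":0,"roll":-0.073}]'
python3 -m jog '[{"dx":0,"dy":0.6,"dz":0,"roll":0},{"dx":0,"dy":0.6,"dz":0,"roll":0},{"dx":0,"dy":0.6,"dz":0,"roll":0},{"dx":0,"dy":0.6,"dz":0,"roll":0},{"dx":0,"dy":0.6,"dz":0,"roll":0}]'
python3 -c "
from h import *;s=arm.observe();print(s['joint_pos'],s['tcp_rot'],2*np.arctan2(s['tcp_rot'][2],s['tcp_rot'][1])-np.pi/2)"
```

```text
clock: 1.5
ee_pos: [0.5518, -0.1303, 0.2447]
tcp_rot: [-0.0, 0.999, -0.038, -0.0]
force: [0.4, -0.9, 0.5]
opening: 0.0469
gripper_force: 0.0
clock: 2.0
ee_pos: [0.5506, -0.016, 0.2452]
tcp_rot: [0.002, 0.999, -0.043, -0.0]
force: [-0.5, -0.7, 0.0]
opening: 0.0473
gripper_force: 0.0
[ 0.16827109  0.32458476 -0.22881135  1.50124711  0.07773176  1.32506807
 -1.72408993] [ 1.52171178e-03  9.99088966e-01 -4.26483201e-02 -2.07652762e-04] -1.6561189461931698
```

```bash
python3 -m jog '[{"dx":0,"dy":0,"dz":-0.2,"roll":0},{"dx":0,"dy":0,"dz":-0.4,"roll":0},{"dx":0,"dy":0,"dz":-0.5,"roll":0},{"dx":0,"dy":0,"dz":-0.6,"roll":0},{"dx":0,"dy":0,"dz":-0.7,"roll":0},{"dx":0,"dy":0,"dz":-0.78,"roll":0},{"dx":0,"dy":0,"dz":-0.83,"roll":0},{"dx":0,"dy":0,"dz":-0.83,"roll":0}]'
python3 -m jog '[{"dx":0,"dy":0,"dz":0,"roll":0},{"dx":0,"dy":0,"dz":0,"roll":0},{"dx":0,"dy":0,"dz":0,"roll":0},{"dx":0,"dy":0,"dz":0,"roll":0},{"dx":0,"dy":0,"dz":0,"roll":0},{"dx":0,"dy":0,"dz":0,"roll":0}]' -1
```

```text
clock: 2.8
ee_pos: [0.551, -0.0171, 0.0825]
tcp_rot: [0.002, 0.999, -0.044, 0.0]
force: [-5.8, 0.6, 14.6]
opening: 0.0469
gripper_force: 6.2
clock: 3.4
ee_pos: [0.5516, -0.0132, 0.0797]
tcp_rot: [0.0, 0.999, -0.041, 0.001]
force: [0.4, -1.7, 5.5]
opening: 0.0098
gripper_force: 58.5
```

```bash
python3 -m jog '[{"dx":0.008,"dy":0.1,"dz":0,"roll":0},{"dx":0.016,"dy":0.2,"dz":0,"roll":0},{"dx":0.025,"dy":0.3,"dz":0,"roll":0},{"dx":0.033,"dy":0.4,"dz":0,"roll":0},{"dx":0.041,"dy":0.5,"dz":0,"roll":0},{"dx":0.05,"dy":0.6,"dz":0,"roll":0},{"dx":0.052,"dy":0.63,"dz":0,"roll":0},{"dx":0.052,"dy":0.63,"dz":0,"roll":0},{"dx":0.052,"dy":0.63,"dz":0,"roll":0}]'
python3 -c "
from h import *;import cv2
a=arm.snapshot('top')[150:310,270:510];b=arm.snapshot('scene')[110:270,200:400]
cv2.imwrite('pics/e.png',cv2.resize(np.hstack([a,b]),None,fx=1.8,fy=1.8,interpolation=2))"
```

```text
clock: 4.3
ee_pos: [0.5622, 0.1146, 0.0797]
tcp_rot: [-0.001, 0.999, -0.041, 0.001]
force: [1.9, 1.2, 4.0]
opening: 0.01
gripper_force: 59.9
```

View pics/e.png

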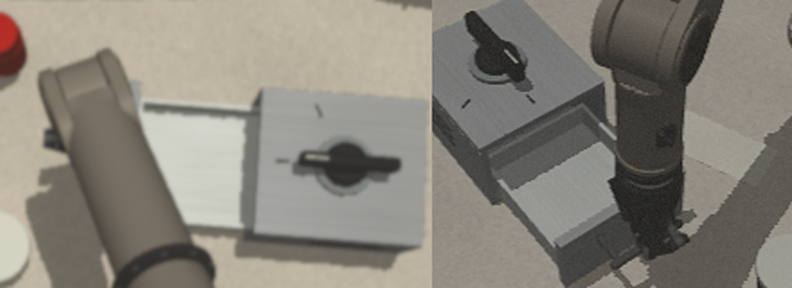

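The drawer is out about 164 mm. I'll release and lift, and check the tub position with the scene camera.

```bash
python3 -m jog '[{"dx":0,"dy":0,"dz":0,"roll":0},{"dx":0,"dy":0,"dz":0,"roll":0},{"dx":0,"dy":0,"dz":0,"roll":0},{"dx":0,"dy":0,"dz":0,"roll":0}]' 0.1
python3 -m jog '[{"dx":0,"dy":0,"dz":0.1,"roll":0},{"dx":0,"dy":0,"dz":0.3,"roll":0},{"dx":0,"dy":0,"dz":0.5,"roll":0},{"dx":0,"dy":0,"dz":0.75,"roll":0},{"dx":0,"dy":0,"dz":0.75,"roll":0}]'
python3 -c "
import cv2
a=cv2.imread('pics/scene0.png')[310:375,370:450]
cv2.imwrite('pics/f.png',cv2.resize(a,None,fx=8,fy=8,interpolation=2))"
```

```text
clock: 4.8
ee_pos: [0.5606, 0.113, 0.0786]
tcp_rot: [0.0, 0.999, -0.041, -0.001]
force: [-0.1, 0.0, -0.0]
opening: 0.0466
gripper_force: 0.1
clock: 5.3
ee_pos: [0.5657, 0.1143, 0.2372]
tcp_rot: [-0.002, 0.999, -0.041, 0.007]
force: [1.2, 0.4, -0.8]
opening: 0.0469
gripper_force: 0.0
```

View pics/f.png

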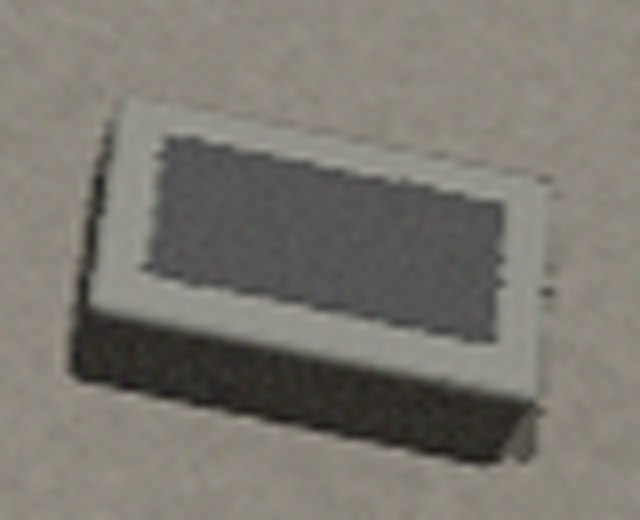

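```bash
cat > fit.py <<'E'
from h import *
from scipy.optimize import least_squares
top=[crop(p,8,(180,205)) for p in [(340,62),(450,205),(155,405),(62,262)]]
sc=[crop(p,8,(370,310)) for p in [(90,308),(122,98),(552,180),(537,400)]]
L=np.array([[-57,30],[-57,-30],[57,-30],[57,30]])/1000
def X(v):
    c,s=np.cos(v[2]),np.sin(v[2]); return np.c_[L@np.array([[c,s],[-s,c]])+v[:2],np.full(4,.058)]
def res(v,ks=("top","scene")): return np.concatenate([(proj(n,x)-p) for n,pp in zip(("top","scene"),(top,sc)) if n in ks for x,p in zip(X(v),pp)])
for ks in (("top",),("scene",),("top","scene")):
    r=least_squares(lambda v:res(v,ks),[.566,.394,2.195]); print(ks,r.x,np.round(r.fun,1))
E
python3 fit.py
```

```text
('top',) [0.56672261 0.39371428 2.19169163] [ 14.2  17.8 -12.8 -18.9 -13.1 -18.2  11.6  18.7]
('scene',) [0.56777849 0.39560856 2.12433071] [  4.6 -29.3  -5.1  23.5  -2.5  28.5   3.3 -26.6]
('top', 'scene') [0.56732596 0.39491718 2.15103147] [ 13.8  18.5 -12.4 -18.6 -13.7 -19.4  10.2  18.    4.  -29.1  -4.9  23.9
  -2.1  27.4   2.8 -27.8]
```

```bash
sed -i 's/\[\[-57,30\],\[-57,-30\],\[57,-30\],\[57,30\]\]/[[-57,-30],[-57,30],[57,30],[57,-30]]/' fit.py; python3 fit.py
```

```text
('top',) [0.56641013 0.39360881 2.1961566 ] [ 0.9 -0.9  0.4 -0.1  0.1  1.  -1.4 -0.1]
('scene',) [0.56942839 0.39694511 2.19279458] [-0.5  0.3 -0.7 -0.7  0.6 -0.1  0.6  0.4]
('top', 'scene') [0.56814517 0.39569181 2.19394997] [ 0.2 -1.6 -0.4 -0.7 -0.7  0.3 -2.2 -0.8 -0.5 -0.5 -0.8 -1.5  0.5 -1.
  0.6 -0.6]
```

Both cameras agree within about 4 mm: tub at (0.568, 0.3955), closing direction 0.623. I'll move above it and turn.

```bash
python3 -m jog '[{"dx":0.034,"dy":0.7,"dz":0,"roll":0.36},{"dx":0.034,"dy":0.7,"dz":0,"roll":0.36},{"dx":0.034,"dy":0.7,"dz":0,"roll":0.36},{"dx":0.034,"dy":0.7,"dz":0,"roll":0.36},{"dx":0.034,"dy":0.7,"dz":0,"roll":0.36},{"dx":0.034,"dy":0.7,"dz":0,"roll":0.36},{"dx":0.034,"dy":0.7,"dz":0,"roll":0.36},{"dx":0.034,"dy":0.7,"dz":0,"roll":0.36},{"dx":0.034,"dy":0.7,"dz":0,"roll":0.36}]' 1
python3 -m jog '[{"dx":0,"dy":0.7,"dz":0,"roll":0.365},{"dx":0,"dy":0.7,"dz":0,"roll":0.365},{"dx":0,"dy":0.7,"dz":0,"roll":0.365},{"dx":0,"dy":0.7,"dz":0,"roll":0.365},{"dx":0,"dy":0.7,"dz":0,"roll":0.365},{"dx":0,"dy":0.7,"dz":0,"roll":0.365},{"dx":0,"dy":0.7,"dz":0,"roll":0.365},{"dx":0,"dy":0.7,"dz":0,"roll":0.365},{"dx":0,"dy":0.7,"dz":0,"roll":0.365},{"dx":0,"dy":0.7,"dz":0,"roll":0.365}]'
cat >st.py <<'E'
from h import *
s=arm.observe();q=s['tcp_rot'];print(s['joint_pos'].round(2),s['ee_pos'].round(4),"close",2*np.arctan2(q[2],q[1])-np.pi/2)
E
python3 st.py
```

```text
clock: 6.2
ee_pos: [0.5681, 0.2527, 0.2282]
tcp_rot: [0.0, 0.866, 0.501, -0.001]
force: [0.5, -0.2, 0.4]
opening: 0.0855
gripper_force: 0.0
clock: 7.2
ee_pos: [0.5683, 0.3932, 0.2288]
tcp_rot: [-0.0, 0.457, 0.89, -0.001]
force: [-0.4, -0.4, -1.1]
opening: 0.0857
gripper_force: 0.0
[-0.27  0.72 -0.73  1.06  0.46  1.51 -0.27] [0.5683 0.3932 0.2288] close 0.6219948606433134
```

```bash
python3 -m jog '[{"dx":0,"dy":0.01,"dz":-0.2,"roll":0},{"dx":0,"dy":0.01,"dz":-0.4,"roll":0},{"dx":0,"dy":0.01,"dz":-0.5,"roll":0},{"dx":0,"dy":0.01,"dz":-0.6,"roll":0},{"dx":0,"dy":0.01,"dz":-0.7,"roll":0},{"dx":0,"dy":0.01,"dz":-0.8,"roll":0},{"dx":0,"dy":0.01,"dz":-0.9,"roll":0},{"dx":0,"dy":0.01,"dz":-0.94,"roll":0},{"dx":0,"dy":0.01,"dz":-0.94,"roll":0}]'
python3 -m jog '[{"dx":0,"dy":0,"dz":0,"roll":0},{"dx":0,"dy":0,"dz":0,"roll":0},{"dx":0,"dy":0,"dz":0,"roll":0},{"dx":0,"dy":0,"dz":0,"roll":0},{"dx":0,"dy":0,"dz":0,"roll":0},{"dx":0,"dy":0,"dz":0,"roll":0}]' -1
```

```text
clock: 8.1
ee_pos: [0.5676, 0.3946, 0.0397]
tcp_rot: [-0.0, 0.456, 0.89, -0.002]
force: [0.4, 0.2, 0.2]
opening: 0.0852
gripper_force: 0.0
clock: 8.7
ee_pos: [0.5692, 0.3966, 0.0433]
tcp_rot: [0.001, 0.456, 0.89, 0.002]
force: [0.0, -0.4, 6.5]
opening: 0.0586
gripper_force: 68.7
```

```bash
python3 -m jog '[{"dx":0,"dy":0,"dz":0.05,"roll":0},{"dx":0,"dy":0,"dz":0.15,"roll":0},{"dx":0,"dy":0,"dz":0.3,"roll":0},{"dx":0,"dy":0,"dz":0.45,"roll":0},{"dx":0,"dy":0,"dz":0.6,"roll":0},{"dx":0,"dy":0,"dz":0.75,"roll":0},{"dx":0,"dy":0,"dz":0.8,"roll":0},{"dx":0,"dy":0,"dz":0.8,"roll":0}]'
python3 -m jog '[{"dx":0,"dy":-0.05,"dz":0,"roll":0},{"dx":0,"dy":-0.15,"dz":0,"roll":-0.02},{"dx":-0.01,"dy":-0.25,"dz":0,"roll":-0.04},{"dx":-0.02,"dy":-0.35,"dz":0,"roll":-0.06},{"dx":-0.03,"dy":-0.45,"dz":0,"roll":-0.08},{"dx":-0.04,"dy":-0.55,"dz":0,"roll":-0.1},{"dx":-0.05,"dy":-0.65,"dz":0,"roll":-0.12},{"dx":-0.05,"dy":-0.75,"dz":0,"roll":-0.14},{"dx":-0.05,"dy":-0.85,"dz":0,"roll":-0.16},{"dx":-0.05,"dy":-0.95,"dz":0,"roll":-0.18},{"dx":-0.05,"dy":-1,"dz":0,"roll":-0.2}]'
python3 -m jog '[{"dx":0,"dy":-0.1,"dz":0,"roll":-0.01},{"dx":-0.01,"dy":-0.2,"dz":0,"roll":-0.02},{"dx":-0.02,"dy":-0.3,"dz":0,"roll":-0.024},{"dx":-0.03,"dy":-0.4,"dz":0,"roll":-0.024},{"dx":-0.04,"dy":-0.5,"dz":0,"roll":-0.024},{"dx":-0.05,"dy":-0.6,"dz":0,"roll":-0.024},{"dx":-0.05,"dy":-0.7,"dz":0,"roll":-0.024},{"dx":-0.05,"dy":-0.8,"dz":0,"roll":-0.024},{"dx":-0.05,"dy":-0.9,"dz":0,"roll":-0.024},{"dx":-0.05,"dy":-1,"dz":0,"roll":-0.024},{"dx":-0.05,"dy":-1,"dz":0,"roll":-0.024}]'
python3 -m jog '[{"dx":0,"dy":-0.07,"dz":0,"roll":0},{"dx":0,"dy":-0.14,"dz":0,"roll":0},{"dx":0,"dy":-0.14,"dz":0,"roll":0},{"dx":0,"dy":-0.14,"dz":0,"roll":0}]'
python3 st.py
python3 -c "
from h import *;import cv2
a=arm.snapshot('top')[150:310,270:510];b=arm.snapshot('scene')[110:270,200:400]
cv2.imwrite('pics/g.png',cv2.resize(np.hstack([a,b]),None,fx=1.8,fy=1.8,interpolation=2))"
```

```text
clock: 9.5
ee_pos: [0.5686, 0.3962, 0.2027]
tcp_rot: [0.001, 0.455, 0.89, 0.001]
force: [0.7, -0.3, -2.6]
opening: 0.0587
gripper_force: 68.0
clock: 10.6
ee_pos: [0.5574, 0.1906, 0.1984]
tcp_rot: [0.0, 0.711, 0.704, -0.003]
force: [0.4, -0.6, -4.1]
opening: 0.0591
gripper_force: 67.8
clock: 11.7
ee_pos: [0.5464, -0.0106, 0.1985]
tcp_rot: [-0.0, 0.737, 0.676, -0.003]
force: [-0.4, 0.2, -2.4]
opening: 0.059
gripper_force: 67.8
clock: 12.1
ee_pos: [0.5482, -0.0326, 0.2011]
tcp_rot: [-0.0, 0.735, 0.678, 0.0]
force: [-0.2, 1.2, -2.8]
opening: 0.0589
gripper_force: 67.8
[ 0.46  0.4  -0.58  1.57  0.22  1.24 -0.24] [ 0.5482 -0.0326  0.2011] close -0.07940665110642064
```

View pics/g.png

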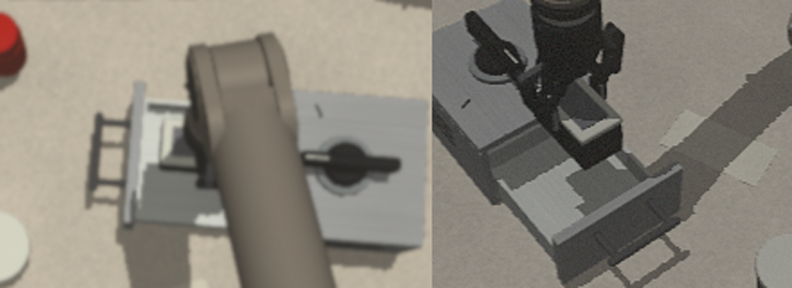

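The picture shows the tub held over the open tray, clear of the roof and panel. Lowering it now.

```bash
python3 -m jog '[{"dx":0,"dy":0,"dz":-0.1,"roll":0},{"dx":0,"dy":0,"dz":-0.2,"roll":0},{"dx":0,"dy":0,"dz":-0.3,"roll":0},{"dx":0,"dy":0,"dz":-0.4,"roll":0},{"dx":0,"dy":0,"dz":-0.5,"roll":0},{"dx":0,"dy":0,"dz":-0.58,"roll":0},{"dx":0,"dy":0,"dz":-0.64,"roll":0},{"dx":0,"dy":0,"dz":-0.67,"roll":0},{"dx":0,"dy":0,"dz":-0.67,"roll":0}]'
python3 -m jog '[{"dx":0,"dy":0,"dz":-0.01,"roll":0},{"dx":0,"dy":0,"dz":-0.02,"roll":0},{"dx":0,"dy":0,"dz":-0.03,"roll":0},{"dx":0,"dy":0,"dz":-0.03,"roll":0}]'
```

```text
clock: 13.1
ee_pos: [0.5479, -0.032, 0.0667]
tcp_rot: [-0.001, 0.734, 0.679, -0.0]
force: [0.2, -0.2, -1.5]
opening: 0.0587
gripper_force: 68.0
clock: 13.5
ee_pos: [0.549, -0.0324, 0.0631]
tcp_rot: [0.001, 0.734, 0.679, 0.0]
force: [-3.0, -0.2, 5.1]
opening: 0.0589
gripper_force: 68.7
```

```bash
python3 -m jog '[{"dx":0,"dy":0,"dz":0,"roll":0},{"dx":0,"dy":0,"dz":0,"roll":0},{"dx":0,"dy":0,"dz":0,"roll":0},{"dx":0,"dy":0,"dz":0,"roll":0},{"dx":0,"dy":0,"dz":0,"roll":0},{"dx":0,"dy":0,"dz":0,"roll":0}]' 1
python3 -m jog '[{"dx":0,"dy":0,"dz":0.05,"roll":0},{"dx":0,"dy":0,"dz":0.15,"roll":0},{"dx":0,"dy":0,"dz":0.3,"roll":0},{"dx":0,"dy":0,"dz":0.5,"roll":0},{"dx":0,"dy":0,"dz":0.7,"roll":0},{"dx":0,"dy":0,"dz":0.7,"roll":0}]'
python3 -m jog '[{"dx":0.08,"dy":0.91,"dz":0,"roll":0},{"dx":0.08,"dy":0.91,"dz":0,"roll":0},{"dx":0.08,"dy":0.91,"dz":0,"roll":0},{"dx":0.08,"dy":0.91,"dz":0,"roll":0},{"dx":0.08,"dy":0.91,"dz":0,"roll":0},{"dx":0.08,"dy":0.91,"dz":0,"roll":0},{"dx":0.08,"dy":0.91,"dz":0,"roll":0}]' -1
python3 st.py
python3 -c "
from h import *;import cv2
a=arm.snapshot('top')[150:310,270:510];b=arm.snapshot('scene')[110:270,200:400]
cv2.imwrite('pics/i.png',cv2.resize(np.hstack([a,b]),None,fx=1.8,fy=1.8,interpolation=2))"
```

```text
clock: 14.1
ee_pos: [0.5483, -0.0324, 0.0612]
tcp_rot: [-0.0, 0.734, 0.679, -0.0]
force: [-0.2, 0.8, -0.7]
opening: 0.0851
gripper_force: 0.0
clock: 14.7
ee_pos: [0.5526, -0.0315, 0.2086]
tcp_rot: [0.005, 0.734, 0.679, 0.005]
force: [0.8, 0.5, 0.5]
opening: 0.0854
gripper_force: 0.0
clock: 15.4
ee_pos: [0.5645, 0.1477, 0.2011]
tcp_rot: [0.001, 0.735, 0.678, -0.001]
force: [-0.1, -0.9, 0.1]
opening: 0.0
gripper_force: 0.0
[ 0.14  0.48 -0.62  1.47  0.28  1.29 -0.59] [0.5645 0.1477 0.2011] close -0.0806378088763926
```

View pics/i.png

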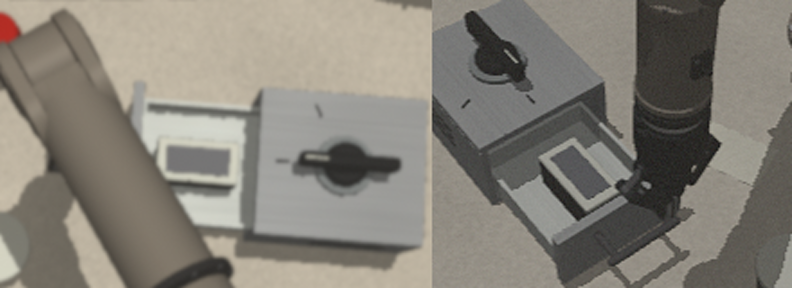

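The tub stands flat in the tray. Next I go down in front of the bar and push.

```bash
python3 -m jog '[{"dx":0,"dy":0.04,"dz":0,"roll":0},{"dx":0,"dy":0.04,"dz":-0.15,"roll":0},{"dx":0,"dy":0.04,"dz":-0.3,"roll":0},{"dx":0,"dy":0.04,"dz":-0.45,"roll":0},{"dx":0,"dy":0.04,"dz":-0.55,"roll":0},{"dx":0,"dy":0.04,"dz":-0.61,"roll":0},{"dx":0,"dy":0.04,"dz":-0.61,"roll":0}]'
python3 -m jog '[{"dx":-0.005,"dy":-0.06,"dz":0,"roll":0},{"dx":-0.01,"dy":-0.12,"dz":0,"roll":0},{"dx":-0.015,"dy":-0.18,"dz":0,"roll":0},{"dx":-0.02,"dy":-0.24,"dz":0,"roll":0},{"dx":-0.025,"dy":-0.3,"dz":0,"roll":0},{"dx":-0.03,"dy":-0.36,"dz":0,"roll":0},{"dx":-0.035,"dy":-0.42,"dz":0,"roll":0},{"dx":-0.04,"dy":-0.48,"dz":0,"roll":0},{"dx":-0.045,"dy":-0.54,"dz":0,"roll":0},{"dx":-0.05,"dy":-0.6,"dz":0,"roll":0},{"dx":-0.055,"dy":-0.66,"dz":0,"roll":0},{"dx":-0.06,"dy":-0.72,"dz":0,"roll":0},{"dx":-0.065,"dy":-0.78,"dz":0,"roll":0},{"dx":-0.065,"dy":-0.78,"dz":0,"roll":0}]'
```

```text
clock: 16.2
ee_pos: [0.5632, 0.157, 0.0776]
tcp_rot: [-0.001, 0.734, 0.679, -0.002]
force: [-0.0, -0.6, 0.7]
opening: -0.0001
gripper_force: 0.0
clock: 17.6
ee_pos: [0.5503, -0.0025, 0.0786]
tcp_rot: [0.0, 0.736, 0.677, -0.002]
force: [-0.1, -0.2, -0.0]
opening: -0.0001
gripper_force: 0.0
```

```bash
python3 -m jog '[{"dx":-0.005,"dy":-0.04,"dz":0,"roll":0},{"dx":-0.007,"dy":-0.08,"dz":0,"roll":0},{"dx":-0.01,"dy":-0.12,"dz":0,"roll":0},{"dx":-0.012,"dy":-0.14,"dz":0,"roll":0},{"dx":-0.012,"dy":-0.14,"dz":0,"roll":0}]'
python3 -m jog '[{"dx":0,"dy":-0.015,"dz":0,"roll":0},{"dx":0,"dy":-0.03,"dz":0,"roll":0},{"dx":0,"dy":-0.03,"dz":0,"roll":0}]'
```

```text
clock: 18.1
ee_pos: [0.5488, -0.0282, 0.0791]
tcp_rot: [0.001, 0.735, 0.678, -0.001]
force: [-0.3, 0.3, 0.2]
opening: 0.0
gripper_force: 0.0
clock: 18.4
ee_pos: [0.5489, -0.0323, 0.0794]
tcp_rot: [-0.0, 0.734, 0.679, 0.0]
force: [-0.7, 0.6, 0.1]
opening: -0.0
gripper_force: 0.6
```

```bash
python3 -m jog '[{"dx":0,"dy":-0.015,"dz":0,"roll":0},{"dx":0,"dy":-0.03,"dz":0,"roll":0},{"dx":0,"dy":-0.03,"dz":0,"roll":0}]'
python3 -m jog '[{"dx":0,"dy":-0.015,"dz":0,"roll":0},{"dx":0,"dy":-0.025,"dz":0,"roll":0},{"dx":0,"dy":-0.025,"dz":0,"roll":0}]'
python3 -c "
from h import *;import cv2
a=arm.snapshot('top')[150:310,270:510];b=arm.snapshot('scene')[110:270,200:400]
cv2.imwrite('pics/j.png',cv2.resize(np.hstack([a,b]),None,fx=1.8,fy=1.8,interpolation=2))"
```

```text
clock: 18.7
ee_pos: [0.5489, -0.0325, 0.0795]
tcp_rot: [-0.003, 0.733, 0.68, 0.003]
force: [-0.6, 8.5, -0.6]
opening: 0.0002
gripper_force: 4.4
clock: 19.0
ee_pos: [0.5489, -0.0326, 0.0796]
tcp_rot: [-0.005, 0.732, 0.681, 0.005]
force: [-0.8, 15.0, -0.7]
opening: 0.0003
gripper_force: 7.4
```

View pics/j.png

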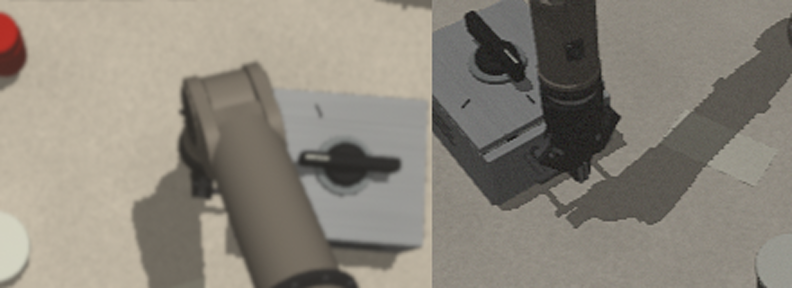

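The drawer is home against its stop: the TCP has stopped moving and the force rises to 15 N. Backing off, lifting, and going to the knob.

```bash
python3 -m jog '[{"dx":0,"dy":0.06,"dz":0,"roll":0},{"dx":0,"dy":0.12,"dz":0,"roll":0},{"dx":0,"dy":0.12,"dz":0.2,"roll":0},{"dx":0,"dy":0.12,"dz":0.4,"roll":0},{"dx":0,"dy":0.12,"dz":0.6,"roll":0},{"dx":0,"dy":0.12,"dz":0.75,"roll":0},{"dx":0,"dy":0.12,"dz":0.75,"roll":0}]'
python3 -m jog '[{"dx":-0.085,"dy":-1,"dz":0,"roll":0},{"dx":-0.085,"dy":-1,"dz":0,"roll":0},{"dx":-0.085,"dy":-1,"dz":0,"roll":0},{"dx":-0.085,"dy":-1,"dz":0,"roll":0},{"dx":-0.085,"dy":-1,"dz":0,"roll":0},{"dx":-0.085,"dy":-1,"dz":0,"roll":0},{"dx":-0.085,"dy":-1,"dz":0,"roll":0},{"dx":-0.085,"dy":-1,"dz":0,"roll":0}]' 0.1
python3 st.py
```

```text
clock: 19.8
ee_pos: [0.5523, -0.0199, 0.2348]
tcp_rot: [0.005, 0.735, 0.678, 0.003]
force: [0.4, -0.6, 0.3]
opening: -0.0002
gripper_force: 0.0
clock: 20.6
ee_pos: [0.5323, -0.2171, 0.2292]
tcp_rot: [-0.0, 0.733, 0.68, 0.0]
force: [-0.4, 0.6, 0.2]
opening: 0.047
gripper_force: 0.0
[ 0.74  0.42 -0.55  1.45  0.22  1.33  0.1 ] [ 0.5323 -0.2171  0.2292] close -0.07486160909892381
```

```bash
python3 -m jog '[{"dx":0,"dy":-0.025,"dz":-0.1,"roll":0},{"dx":0,"dy":-0.025,"dz":-0.2,"roll":0},{"dx":0,"dy":-0.025,"dz":-0.28,"roll":0},{"dx":0,"dy":-0.025,"dz":-0.34,"roll":0},{"dx":0,"dy":-0.025,"dz":-0.34,"roll":0}]'
python3 -m jog '[{"dx":0,"dy":0,"dz":0,"roll":0},{"dx":0,"dy":0,"dz":0,"roll":0},{"dx":0,"dy":0,"dz":0,"roll":0},{"dx":0,"dy":0,"dz":0,"roll":0},{"dx":0,"dy":0,"dz":0,"roll":0}]' -1
python3 st.py
```

```text
clock: 21.1
ee_pos: [0.5316, -0.2229, 0.16]
tcp_rot: [-0.001, 0.734, 0.68, -0.0]
force: [-1.1, 0.8, 0.3]
opening: 0.0471
gripper_force: 0.0
clock: 21.6
ee_pos: [0.5336, -0.2243, 0.1626]
tcp_rot: [0.002, 0.734, 0.679, 0.001]
force: [4.1, 0.3, 2.8]
opening: 0.0168
gripper_force: 61.0
[ 0.74  0.48 -0.53  1.54  0.26  1.18  0.09] [ 0.5336 -0.2243  0.1626] close -0.07844750385336852
```

```bash
python3 -m jog '[{"dx":0.008,"dy":0,"dz":0,"roll":-0.03},{"dx":0.008,"dy":0,"dz":0,"roll":-0.06},{"dx":0.008,"dy":0,"dz":0,"roll":-0.09},{"dx":0.008,"dy":0,"dz":0,"roll":-0.12},{"dx":0.008,"dy":0,"dz":0,"roll":-0.15},{"dx":0.008,"dy":0,"dz":0,"roll":-0.18},{"dx":0.008,"dy":0,"dz":0,"roll":-0.21},{"dx":0.008,"dy":0,"dz":0,"roll":-0.24},{"dx":0.008,"dy":0,"dz":0,"roll":-0.27},{"dx":0.008,"dy":0,"dz":0,"roll":-0.3},{"dx":0.008,"dy":0,"dz":0,"roll":-0.33},{"dx":0.008,"dy":0,"dz":0,"roll":-0.345},{"dx":0.008,"dy":0,"dz":0,"roll":-0.345}]'
python3 -c "
from h import *;import cv2
s=arm.observe();print(s['moment']);cv2.imwrite('pics/k.png',arm.snapshot('scene'))";python3 st.py
```

```text
clock: 22.9
ee_pos: [0.5332, -0.2239, 0.1625]
tcp_rot: [0.0, 0.979, 0.203, -0.0]
force: [-0.2, 1.3, 6.5]
opening: 0.0171
gripper_force: 61.5
[0.29749297 0.05932734 0.36398891]
[ 0.59  0.45 -0.31  1.55  0.14  1.17 -0.91] [ 0.5332 -0.2239  0.1626] close -1.1605618556449884
```

```bash
python3 -m jog '[{"dx":0,"dy":0,"dz":0,"roll":-0.01},{"dx":0,"dy":0,"dz":0,"roll":-0.02},{"dx":0,"dy":0,"dz":0,"roll":-0.03},{"dx":0,"dy":0,"dz":0,"roll":-0.03},{"dx":0,"dy":0,"dz":0,"roll":-0.03}]'
python3 -c "
from h import *
print(arm.observe()['moment'])";python3 st.py
```

```text
clock: 23.45
ee_pos: [0.5336, -0.2237, 0.1626]
tcp_rot: [0.001, 0.987, 0.16, -0.0]
force: [-1.0, -0.4, 5.9]
opening: 0.017
gripper_force: 84.9
[0.18639752 0.07910888 1.87230684]
[ 0.57  0.44 -0.29  1.55  0.13  1.17 -0.99] [ 0.5336 -0.2237  0.1626] close -1.2486261549337274
```

The moment has risen to 1.9 N m, so the handle is at its stop. I'll ease back most of the way, open wide so it springs back freely, and lift.

```bash
python3 -m jog '[{"dx":0,"dy":0,"dz":0,"roll":0.03},{"dx":0,"dy":0,"dz":0,"roll":0.07},{"dx":0,"dy":0,"dz":0,"roll":0.11},{"dx":0,"dy":0,"dz":0,"roll":0.15},{"dx":0,"dy":0,"dz":0,"roll":0.19},{"dx":0,"dy":0,"dz":0,"roll":0.23},{"dx":0,"dy":0,"dz":0,"roll":0.27},{"dx":0,"dy":0,"dz":0,"roll":0.29},{"dx":0,"dy":0,"dz":0,"roll":0.29}]'
python3 -m jog '[{"dx":0,"dy":0,"dz":0,"roll":0},{"dx":0,"dy":0,"dz":0,"roll":0},{"dx":0,"dy":0,"dz":0,"roll":0},{"dx":0,"dy":0,"dz":0,"roll":0},{"dx":0,"dy":0,"dz":0,"roll":0},{"dx":0,"dy":0,"dz":0,"roll":0}]' 1
python3 -m jog '[{"dx":0,"dy":0,"dz":0.1,"roll":0},{"dx":0,"dy":0,"dz":0.3,"roll":0},{"dx":0,"dy":0,"dz":0.5,"roll":0},{"dx":0,"dy":0,"dz":0.5,"roll":0},{"dx":-0.4,"dy":-0.8,"dz":0.5,"roll":0},{"dx":-0.4,"dy":-0.8,"dz":0.5,"roll":0},{"dx":-0.4,"dy":-0.8,"dz":0.5,"roll":0},{"dx":-0.4,"dy":-0.8,"dz":0.5,"roll":0},{"dx":-0.4,"dy":-0.8,"dz":0.5,"roll":0},{"dx":-0.4,"dy":-0.8,"dz":0.5,"roll":0},{"dx":-0.4,"dy":-0.8,"dz":0.5,"roll":0}]'
python3 - <<'E'
from h import *
import cv2
a=arm.snapshot("top");b=arm.snapshot("scene")
cv2.imwrite("pics/end.png",a)
g=cv2.cvtColor(a,cv2.COLOR_BGR2GRAY);o=cv2.cvtColor(cv2.imread("pics/top0.png"),cv2.COLOR_BGR2GRAY)
# knob region before/after: dark bar blob orientation
for n,i in(("0",o),("end",g)):
    m=np.zeros_like(i);m[222:262,425:505]=(i[222:262,425:505]<55)
    k,l,st,_=cv2.connectedComponentsWithStats(m);j=1+st[1:,4].argmax()
    p=cv2.findNonZero((l==j).astype("uint8"));print(n,len(p),cv2.minAreaRect(p))
    print(" drawer row",i[240,370:412:2])
E
```

```text
clock: 24.35
ee_pos: [0.5337, -0.2239, 0.1625]
tcp_rot: [0.0, 0.818, 0.576, 0.0]
force: [0.8, 0.9, 5.5]
opening: 0.0169
gripper_force: 63.0
clock: 24.95
ee_pos: [0.5334, -0.2244, 0.1612]
tcp_rot: [-0.0, 0.818, 0.575, -0.0]
force: [-0.6, 0.0, 0.7]
opening: 0.0855
gripper_force: 0.0
clock: 26.05
ee_pos: [0.4546, -0.3824, 0.2611]
tcp_rot: [-0.001, 0.817, 0.576, 0.001]
force: [0.4, -0.3, 1.2]
opening: 0.0854
gripper_force: 0.0
0 566 ((463.65142822265625, 240.4974365234375), (22.211471557617188, 51.286041259765625), 73.0724868774414)
 drawer row [ 73  74 119 161 166 165 164 129  99  79  89 142 152 153 181 193 191 147
 109 107 107]
end 565 ((463.65142822265625, 240.4974365234375), (22.211471557617188, 51.286041259765625), 73.0724868774414)
 drawer row [167 168 168 167 155 108 100  91  74  92 154 169 171 164 125 101  84  70
 111 151 151]
```

The knob blob matches its rest picture exactly, and the drawer bar has moved in by the expected amount of about 17 px (36 mm).

```bash
python3 -c "
from rig import arm
print(arm.sign_off())"
```

```text
the job is handed in; nothing more can be done
None
```

The job is handed in at about 26 s, though no verdict came back: the tub was set upright in the drawer, the drawer is home, the handle went to its stop and sprang back to rest, and the arm is clear; I did not recheck the bystanders' positions at the end.

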